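# Lock the organizer cover with its push-and-turn stud

### The arm

A 6-joint arm with a two-finger parallel gripper is mounted at the origin on the work surface. World frame = base frame: x ahead of the robot, y to its left, z up, the work surface at z = 0. Lengths are in mm, angles in rad, forces in N, time in s.
With the tool pointing down it reaches from about 400 to 925 mm from the base axis. Payload 12.5 kg.
Tool frame: the origin (TCP) lies at the centre of the arm's flange, where the gripper is bolted on; the fingertips stand 190 mm ahead of it and the grasp point (between the pads) lies 171 mm ahead of it; z points along the fingers, y is the direction in which the jaws open and shut (so a half turn about z gives the same grasp; the last joint's range is limited). The gripper opens to 95 mm and grips with 3 to 60 N. Pads are 20 mm wide; open, the fingers measure 119 mm over their backs; the gripper's body (75 mm by 180 mm) begins 59 mm behind the grasp point.
Start: joints at [1.052, 0.491, 1.559, -0, 1.092, -0.106], TCP at [250.712, 572.511, 404.761] pointing down, gripper open.
Joint ranges: [-3.1, 3.1], [-0.84, 2.19], [0.05, 2.79], [-1.13, 4.28], [0.06, 2.93], [-2.69, 2.69]. Speed limits (rad/s): [2.22, 2.22, 2.79, 3.14, 3.14, 3.14].

### API

Orientations are given as [roll, pitch, yaw] about the fixed x, y, z axes, in that order (R = Rz(yaw) Ry(pitch) Rx(roll)).
In Python, from cell import env gives the robot as it stands.
- The arm moves only by the shell command python3 -m pendant 'ROWS'. ROWS is JSON, a list of rows, each an object of numbers: "x", "y", "z": the shift along the tool's x, y, z in units of 150 mm (1.0 is 150 mm); "rx", "ry", "rz": the turn, a rotation vector about the tool's x, y, z in units of 45 degrees (1.0 is 45 degrees); "jaw": the opening, from 0 (shut) to 1 (fully open). In form: [{"x": .., "y": .., "z": .., "rx": .., "ry": .., "rz": .., "jaw": ..}, ...]. A call has 1 to 10 rows; each row is the pose to reach, as a shift and turn from the pose commanded when the call began, along the tool's axes at that moment; what a row does not reach only later rows make up. A row lasts 1/8 s, in which the tool goes at most 62.5 mm and 10.7 degrees, less where a joint would pass 70% of its speed; a pose out of reach is approached as far as the arm can. A call with a number of a shift or a turn outside -1 to 1 is refused whole. A call with a gripper value outside its range is refused whole. The fingers move at their own pace and stop on an object; the grip force is fixed at half the most. Time passes only in rows, so rows that repeat a pose let the fingers close. It gives the time, the measured TCP pose, the force and the opening at its end, in the units of the state.
- env.state(): the state, without advancing time (a new reading comes with each control period).
- env.read_camera(name): name is "scene" or "top" or "wrist"; returns a dict with "img" (384x512x3 uint8, red, green, blue), "fx", "fy", "cx", "cy" (pixels), "rvec" (rotation vector, rad) and "tvec" (3), from world to camera coordinates, as OpenCV has them. Camera axes: x right, y down, z forward; pixel columns grow to the right and rows downward; lengths in mm; the calibration is good to about 2 mm. A picture is of the moment at which its call begins. There is no depth.
- env.job_done(): hands the job in, once; it reports no verdict.
The state is a dict: "t": time; "joints": joint angles; "qvel": joint speeds; "tau": joint torques, N m; "eef_pos": TCP position; "tcp_rot": TCP orientation; "ft_force": force on the tool from outside, world axes, zero at the start; "moment": the same for the moment, N m; "opening": opening from 0.0 (shut) to 1.0 (fully open).
Only numpy, scipy, OpenCV 4.12 (cv2) and the standard library are available. Lean on these libraries where they do the work, as an engineer would, in place of code of your own. Each camera call takes 0.05 s, during which the arm holds its last target.

### The job

Child-proof the clear organizer on the dresser: slide its cover fully shut, then press the wing stud straight down until you feel it bottom and turn it a quarter turn clockwise so that it catches and stays down when you let go. The moulded socket inside cracks above 18 N, so press and turn gently, and do not shift the other things on the dresser.

Things in the scene. Friction and masses are not known exactly. Their poses are not given: they have to be found in the camera images.
- organizer: Clear plastic drawer organizer, fixed to the dresser top, 120 mm (its x) by 200 mm (its y) by 60 mm high, with grey guide rails 5 mm wide along both long sides, rising to 67 mm. Origin: centre of its underside; z up.
- cover (a joint): How far the cover is open, m: 0 = shut against its stop; grows as it slides towards the organizer's -y (travel 90 mm). A 5 mm clear plate 200 mm long, its top 65 mm above the dresser; about 1.5 N of sliding friction, stays where left. It carries the stud; push it shut (to the organizer's +y), e.g. by the stud's wing. Within about 1 mm of the stop the stud can enter the slot.
- wing: The stud's wing: an upright white blade to grip from above, 24 mm long (its x), 8 mm thick (its y), 26 mm tall. Origin: centre of its TOP face, on the stud's axis; z up. Unpressed, its top is 49 mm above the cover's top and its lower edge 23 mm above it, on a thin steel stem. Fingertips at most 20 mm below its top stay clear of the cover when the stud is fully pressed.
- stud_push (a joint): How far the stud is pressed down, m: 0 = up, travel 23 mm. Spring: 2 N at 0 plus 0.25 N per mm. The crossbar comes free below the slot at 10 to 19 mm and bottoms on a stiff rubber pad 2 mm farther (12 to 21 mm); only in these last 2 mm can it be turned. Locked and let go, the spring lifts it about 2 mm from the free depth into a groove under the slot, where it stays (8 to 17 mm).
- canister: Closed aluminium canister, 71 mm across, 84 mm tall, loose bystander. Origin: centre of its underside.
- jar: Glass jar with a twist cap, 40 mm across, 75 mm tall, loose bystander. Origin: centre of its underside.
- pacifier: Hard silicone pacifier, standing on its 40 mm shield, 35 mm tall, loose bystander. Origin: centre of its underside.
- clip: Spring-loaded plastic clip lying flat, 60 by 12 by 19 mm, loose bystander. Origin: centre of its underside.
- crossbar (a point): Centre of the steel crossbar at the stem's foot, under the cover, 57 mm below the wing's top: 4 mm thick, 18 mm long, along the wing's x. While up, it turns freely; it starts up to 0.4 rad off the slot's line either way. Turning clockwise from above, 0.0 rad (wing's x along the organizer's x) lines up with the slot, 1.57 (along the organizer's y) is locked; stops at -0.5 and 1.66.
- slot (a point): Where the stud's axis meets the cover's top when the cover is shut (organizer's x = 0, y = +70 mm); frame as the organizer's. Below it is a fixed socket with a slot along x, 24 by 6.5 mm. Only a crossbar aligned within about 0.12 rad passes; otherwise it lands on the socket's top after 1 to 10 mm of press. How deep the socket sits differs each time and cannot be seen.

How it is judged (in metres and radians):
On the way, in this order (a step that is already met when the one before it is completed fails the run):
1. the cover is slid shut, with the stud still up (value of joint cover below 0.003 m and value of joint stud_push below 0.004 m), for 0.1 s.
2. the stud is pressed in, in line with the slot (value of joint cover below 0.004 m and value of joint stud_push above 0.011 m and angle between the x axis of wing and the x axis of organizer, either way round below 0.35 rad), for 0.05 s.
3. the pressed stud is turned a quarter turn clockwise (value of joint stud_push above 0.006 m and angle between the x axis of wing and the y axis of organizer, either way round below 0.17 rad), for 0.1 s.
At the end, for the whole second after the job is handed in: The cover is shut to within 4 mm, and the stud, let go, stays caught: still more than 6 mm down, with the wing along the organizer's length to within 0.17 rad (10 degrees) (all of step 3 and value of joint cover below 0.004 m); the robot touches nothing.
It fails at once if the stud is forced in its socket: more than 18 N between them (contact force between wing and organizer above 18 N).
It fails at once if a bystander is shifted by more than 30 mm or tipped over (distance of any of canister, jar, pacifier, clip from where it was at the start of the episode above 0.03 m or angle between any of canister, jar, pacifier's own z axis and vertical above 0.5 rad).
It also fails if it takes over 38 s, if anything falls off the work surface, if the arm or the gripper's body presses on something with over 40 N, if the wrist force passes 120 N, or if a joint passes its speed limit or range.

## Working session

There is one attempt and no reset: what is moved stays moved. The work goes in short steps, Python scripts to look and compute and a shell command to move; the robot and the scene stay as the last step left them, time stands still between calls to the robot, and variables do not carry over. Pictures are saved under pics/ and viewed, and the job is handed in when it is done.

```bash
ls; mkdir -p pics
cat > h.py <<'E'
from cell import env
import numpy as np, cv2
def snap(name,fn):
    d=env.read_camera(name); cv2.imwrite('pics/'+fn,cv2.cvtColor(d['img'],cv2.COLOR_RGB2BGR)); np.save('pics/'+fn[:-4]+'.npy',d,allow_pickle=True); return d
def load(fn): return np.load('pics/'+fn+'.npy',allow_pickle=True).item()
def ray(d,u,v,z):
    R,_=cv2.Rodrigues(np.array(d['rvec'],float)); t=np.array(d['tvec'],float).reshape(3)
    c=-R.T@t; r=R.T@np.array([(u-d['cx'])/d['fx'],(v-d['cy'])/d['fy'],1]); return c+r*(z-c[2])/r[2]
def proj(d,P):
    K=np.array([[d['fx'],0,d['cx']],[0,d['fy'],d['cy']],[0,0,1.]])
    return cv2.projectPoints(np.array(P,float).reshape(-1,1,3),np.array(d['rvec'],float),np.array(d['tvec'],float),K,None)[0].reshape(-1,2)
E
python3 - <<'E'
from h import *
s=env.state();print(s)
for n in ['scene','top','wrist']:
    d=snap(n,n+'0.png'); print(n,d['fx'],d['cx'],d['cy'],d['rvec'],d['tvec'])
E
```

```text
pics
{'t': 0.0, 'joints': array([ 1.05242428e+00,  4.91560858e-01,  1.55944619e+00,  3.08281083e-06,
        1.09172025e+00, -1.05628362e-01]), 'qvel': array([ 0.00021655,  0.00031451,  0.00159434, -0.00122531, -0.00058004,
       -0.00145014]), 'tau': array([ 2.57435444e-03, -6.12654305e+01, -2.58176994e+01,  6.93764328e-02,
        4.82794200e-02, -5.27550833e-05]), 'eef_pos': array([250.68116999, 572.4877773 , 404.16195016]), 'tcp_rot': array([-3.14046463e+00, -1.22346275e-04,  2.72884747e+00]), 'ft_force': array([ 0.85589242, -0.60683614,  0.26651894]), 'moment': array([-0.04304403, -0.03314024, -0.05170799]), 'opening': 0.9984808235191034}
scene 457.2499799511823 255.8085181013276 187.48001337360054 [ 1.51629639  1.91467463 -0.89826173] [  75.96496164 -297.64009494 1302.48143663]
top 407.1444872466032 256.10368242793965 206.08088030756736 [ 2.13858253 -2.18547431  0.08994811] [ 88.85873543 572.22155613 785.85394039]
wrist 272.97186454268945 256.72852663344895 190.3586496321832 [-2.45657811 -1.60812955 -0.19197633] [-625.09594392  -27.55605337  388.37308805]
```

View pics/scene0.png

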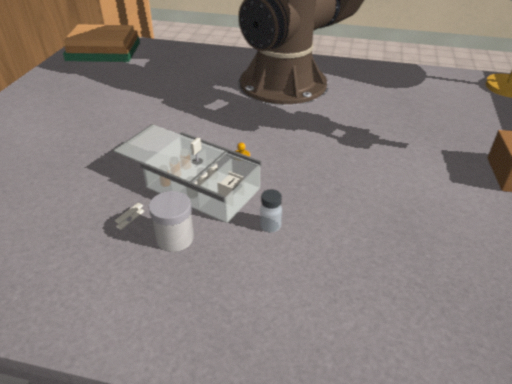

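View pics/top0.png

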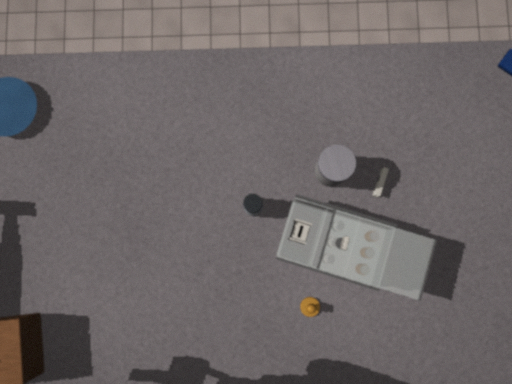

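View pics/wrist0.png

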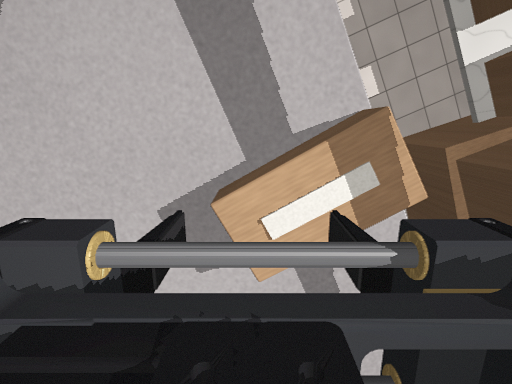

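The scene and top views show the organizer. In the top view its socket is at about (300,232), the wing at about (344,243), and the cover sticks out to the right. I'll zoom in on these.

Run:
```python
from h import *
a=cv2.imread('pics/top0.png')[180:310,260:450]; cv2.imwrite('pics/topz.png',cv2.resize(a,None,fx=4,fy=4,interpolation=cv2.INTER_CUBIC))
a=cv2.imread('pics/scene0.png')[115:255,105:295]; cv2.imwrite('pics/scenez.png',cv2.resize(a,None,fx=4,fy=4,interpolation=cv2.INTER_CUBIC))
```

```text
(no output)
```

View pics/topz.png

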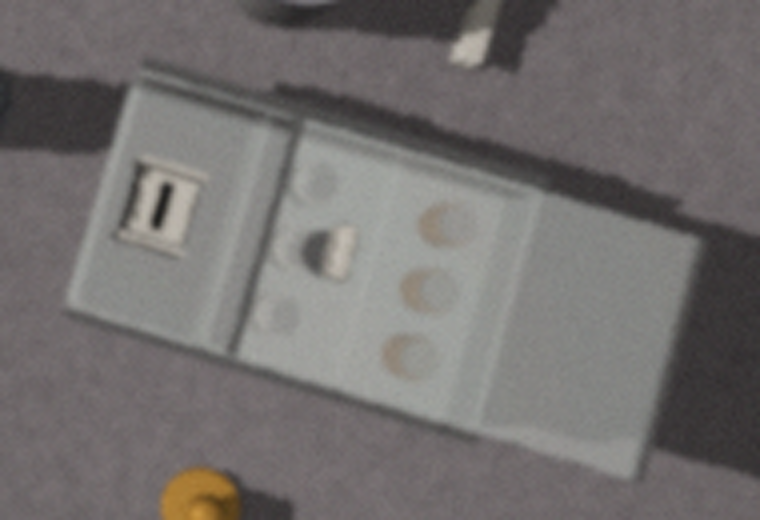

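View pics/scenez.png

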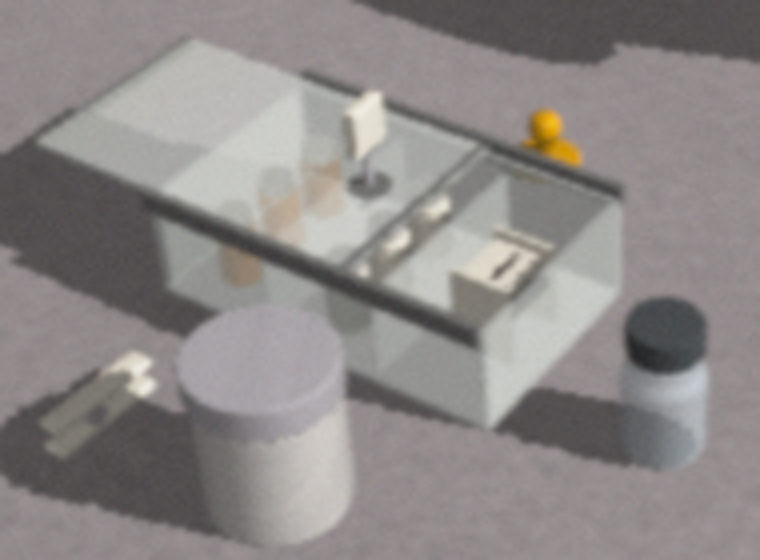

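```bash
cat > fit.py <<'E'
from h import *
from scipy.optimize import least_squares
T=load('top0');S=load('scene0')
tz=lambda x,y:(260+(x-1.5)/4,180+(y-1.5)/4)
sz=lambda x,y:(105+(x-1.5)/4,115+(y-1.5)/4)
print('wing',ray(T,*tz(344,253),114)); print('ends',ray(T,*tz(353,228),114),ray(T,*tz(338,281),114))
print('cnr',[ray(T,*tz(*p),67).round(1) for p in [(143,65),(68,308),(540,187),(475,437)]])
print('cover end',[ray(T,*tz(*p),65).round(1) for p in [(702,238),(637,478)]])
print('slot',ray(T,*tz(162,204),45).round(1))
print('sc',[ray(S,*sz(*p),67).round(1) for p in [(478,340),(622,187),(145,200),(307,72)]])
for n,p,h in [('can',(335,160),84),('jar',(254,203),75),('pac',(311,307),15),('clip',(381,182),10)]: print(n,ray(T,*p,h).round(0))
E
python3 fit.py
```

```text
wing [496.48493111 -82.00871179 114.        ]
ends [507.42978345 -86.45193406 114.        ] [484.22639111 -78.84309587 114.        ]
cnr [array([5.881e+02, 4.000e-01, 6.700e+01]), array([473.7,  39.2,  67. ]), array([ 525.8, -184.9,   67. ]), array([ 410.2, -148.5,   67. ])]
cover end [array([ 500.3, -260.1,   65. ]), array([ 389.9, -223. ,   65. ])]
slot [522.5  -8.6  45. ]
sc [array([597.9,   3.6,  67. ]), array([471.5,  40.5,  67. ]), array([ 535.9, -182.6,   67. ]), array([ 409.6, -146.1,   67. ])]
can [652. -75.  84.]
jar [575.  80.  75.]
pac [372. -28.  15.]
clip [ 620. -180.   10.]
```

```bash
cat > go.py <<'E'
import sys
from h import *
from scipy.spatial.transform import Rotation as Ro
s=env.state(); p=np.array(s['eef_pos']); R=Ro.from_euler('xyz',s['tcp_rot'])
t=np.array([float(a) for a in sys.argv[1:4]]); yaw=float(sys.argv[4])
Rt=Ro.from_euler('xyz',[np.pi,0,yaw])
print('t',round(s['t'],2),'p',p.round(2),'rot',np.round(s['tcp_rot'],4),'F',np.round(s['ft_force'],2),'op',round(s['opening'],4),'q',np.round(s['joints'],2))
print('shift',(R.inv().apply(t-p)/150).round(4),'turn',((R.inv()*Rt).as_rotvec()/(np.pi/4)).round(4))
E
python3 go.py 496.5 -82 404.5 2.819
python3 -m pendant '[{"x":0.3,"y":-0.3},{"x":0.6,"y":-0.6},{"x":0.85,"y":-0.85}]'; python3 go.py 496.5 -82 404.5 2.819
```

```text
t 0.15 p [250.71 572.49 404.31] rot [-3.1407e+00 -1.0000e-04  2.7288e+00] F [-0.46  0.9  -0.07] op 0.9973 q [ 1.05  0.49  1.56  0.    1.09 -0.11]
shift [-3.2515e+00 -3.3394e+00  1.2000e-03] turn [-0.0011 -0.0002 -0.1149]
t 0.15 p [250.71 572.49 404.31] rot [-3.1407e+00 -1.0000e-04  2.7288e+00] F [-0.46  0.9  -0.07] op 0.9973 q [ 1.05  0.49  1.56  0.    1.09 -0.11]
shift [-3.2515e+00 -3.3394e+00  1.2000e-03] turn [-0.0011 -0.0002 -0.1149]invalid input
```

The call was refused, probably because each row needs every key. I had also written x with the wrong sign, so I'm correcting both.

```bash
python3 -m pendant '[{"x":-0.27,"y":-0.28,"z":0,"rx":0,"ry":0,"rz":0,"jaw":0.4},{"x":-0.54,"y":-0.56,"z":0,"rx":0,"ry":0,"rz":0,"jaw":0.4},{"x":-0.81,"y":-0.83,"z":0,"rx":0,"ry":0,"rz":0,"jaw":0.4}]'; python3 go.py 496.5 -82 404.5 2.819
```

```text
t: 0.52
eef_pos: [312.3, 408.1, 404.6]
tcp_rot: [-3.141, 0.0, 2.729]
ft_force: [0.5, 0.6, 0.8]
opening: 0.739
t 0.53 p [312.28 408.07 404.58] rot [-3.1414  0.      2.7294] F [0.49 0.64 0.8 ] op 0.7393 q [ 0.79  0.33  1.83 -0.    0.98 -0.37]
shift [-2.4342e+00 -2.5014e+00  1.0000e-03] turn [-0.0002  0.     -0.1141]
```

```bash
python3 -m pendant '[{"x":-0.27,"y":-0.28,"z":0,"rx":0,"ry":0,"rz":0,"jaw":0.4},{"x":-0.54,"y":-0.56,"z":0,"rx":0,"ry":0,"rz":0,"jaw":0.4},{"x":-0.81,"y":-0.84,"z":0,"rx":0,"ry":0,"rz":0,"jaw":0.4}]'; python3 -m pendant '[{"x":-0.27,"y":-0.28,"z":0,"rx":0,"ry":0,"rz":0,"jaw":0.4},{"x":-0.54,"y":-0.56,"z":0,"rx":0,"ry":0,"rz":0,"jaw":0.4},{"x":-0.81,"y":-0.84,"z":0,"rx":0,"ry":0,"rz":0,"jaw":0.4}]'; python3 go.py 496.5 -82 404.5 2.819
```

```text
t: 0.9
eef_pos: [373.1, 243.8, 404.8]
tcp_rot: [3.141, 0.0, 2.729]
ft_force: [0.3, 0.8, 0.5]
opening: 0.433
t: 1.27
eef_pos: [433.9, 79.5, 404.8]
tcp_rot: [3.141, 0.0, 2.729]
ft_force: [0.4, 0.2, 0.2]
opening: 0.401
t 1.27 p [433.86  79.53 404.84] rot [3.1413e+00 3.0000e-04 2.7288e+00] F [0.38 0.2  0.24] op 0.4008 q [ 0.03  0.23  1.99  0.    0.93 -1.13]
shift [-0.8145 -0.8189  0.0023] turn [ 0.0004  0.0004 -0.1149]
```

```bash
python3 -m pendant '[{"x":-0.27,"y":-0.27,"z":0,"rx":0,"ry":0,"rz":-0.1,"jaw":0.4},{"x":-0.54,"y":-0.54,"z":0,"rx":0,"ry":0,"rz":-0.115,"jaw":0.4},{"x":-0.81,"y":-0.82,"z":0,"rx":0,"ry":0,"rz":-0.115,"jaw":0.4},{"x":-0.81,"y":-0.82,"z":0,"rx":0,"ry":0,"rz":-0.115,"jaw":0.4}]'; python3 go.py 496.5 -82 286 2.819; python3 -c "
from h import *
for n in ['scene','top','wrist']: snap(n,n+'1.png')
a=[cv2.imread('pics/%s1.png'%n) for n in ['scene','wrist','top']]
cv2.imwrite('pics/a1.png',cv2.resize(a[0][100:260,90:310],None,fx=3,fy=3)); cv2.imwrite('pics/b1.png',a[1])
"
```

```text
t: 1.78
eef_pos: [496.3, -83.1, 404.2]
tcp_rot: [-3.141, 0.0, 2.815]
ft_force: [-1.3, 0.2, 0.3]
opening: 0.401
t 1.77 p [496.34 -83.09 404.24] rot [-3.1414  0.      2.815 ] F [-1.28  0.18  0.34] op 0.4011 q [-0.3   0.32  1.85 -0.    0.97 -1.54]
shift [0.0013 0.0073 0.7883] turn [-0.0002  0.     -0.0051]
```

View pics/a1.png

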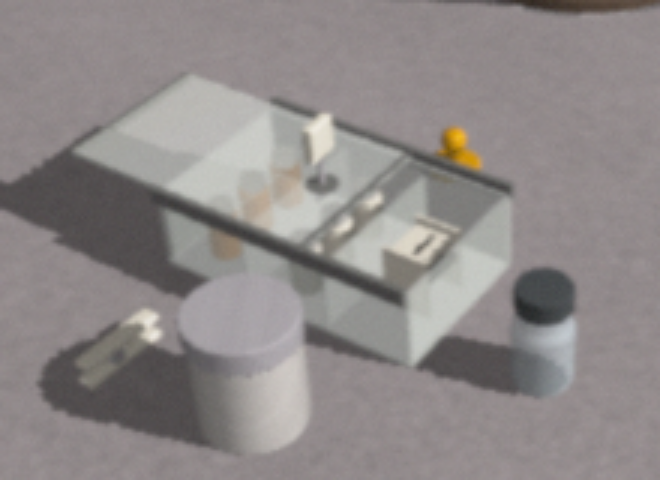

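View pics/b1.png

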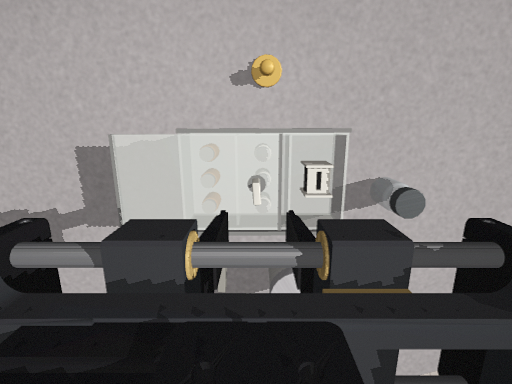

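The wrist view shows the organizer square to the tool. The wing is at about (256,193) and the slot at about (318,180). Zooming in to get the wing's angle.

```bash
python3 -c "
from h import *
a=cv2.imread('pics/wrist1.png')[120:235,105:360]
cv2.imwrite('pics/w1z.png',cv2.resize(a,None,fx=3,fy=3,interpolation=cv2.INTER_CUBIC))
a=cv2.imread('pics/wrist1.png')[170:220,225:285]
cv2.imwrite('pics/w1zz.png',cv2.resize(a,None,fx=10,fy=10,interpolation=cv2.INTER_CUBIC))
"
```

```text
(no output)
```

View pics/w1z.png

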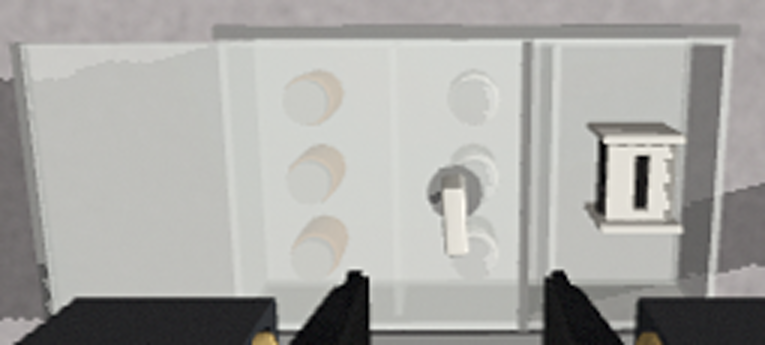

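View pics/w1zz.png

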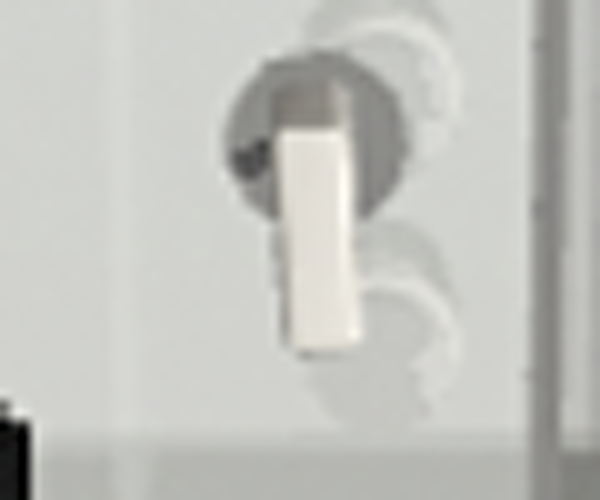

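```bash
cat > m.py <<'E'
from h import *
W=load('wrist1'); z=lambda x,y:(225+(x-4.5)/10,170+(y-4.5)/10)
q=lambda x,y:(105+(x-1)/3,120+(y-1)/3)
c=[ray(W,*z(*p),114)[:2] for p in [(280,128),(350,128),(362,345),(292,350)]]
print(np.round(c,1),np.mean(c,0)); 
for d in (c[3]-c[0],c[2]-c[1]): print(np.degrees(np.arctan2(d[1],d[0])),np.linalg.norm(d))
e=[ray(W,*q(*p),67)[:2] for p in [(213,33),(740,33)]]
d=e[1]-e[0];print('rail',np.round(e,1),np.degrees(np.arctan2(d[1],d[0]))-90,np.linalg.norm(d))
e=[ray(W,*q(*p),65)[:2] for p in [(523,40),(525,330)]]
d=e[1]-e[0];print('cover edge',np.round(e,1),np.degrees(np.arctan2(d[1],d[0])),np.linalg.norm(d))
E
python3 m.py
```

```text
[[485.9 -81.1]
 [488.2 -74.4]
 [510.2 -80.4]
 [508.5 -87.4]] [498.19628644 -80.79951919]
-15.664554799638347 23.391681850410972
-15.250620337016608 22.863959407462815
rail [[ 410.7 -148.4]
 [ 473.9   40.6]] -18.48909512346232 199.29197785660716
cover edge [[450.5 -37.9]
 [563.2 -72.3]] -16.986309310272535 117.90745944474777
```

```bash
python3 go.py 497.5 -81.3 287 2.8206
python3 -m pendant '[{"x":-0.01,"y":0.01,"z":0.3,"rx":0,"ry":0,"rz":-0.007,"jaw":0.4},{"x":-0.01,"y":0.01,"z":0.6,"rx":0,"ry":0,"rz":-0.007,"jaw":0.4},{"x":-0.01,"y":0.014,"z":0.781,"rx":0,"ry":0,"rz":-0.007,"jaw":0.4},{"x":-0.01,"y":0.014,"z":0.781,"rx":0,"ry":0,"rz":-0.007,"jaw":0.4}]'; python3 go.py 497.5 -81.3 287 2.8206; python3 -c "
from h import *
for n in ['scene','wrist']: snap(n,n+'2.png')
a=[cv2.imread('pics/%s2.png'%n) for n in ['scene','wrist']]
cv2.imwrite('pics/a2.png',np.hstack([cv2.resize(a[0][100:240,100:260],(400,350)),cv2.resize(a[1],(400,300))[:350] if 0 else cv2.copyMakeBorder(cv2.resize(a[1],(400,300)),0,50,0,0,0)]))
"
```

```text
t 1.93 p [495.17 -79.53 404.51] rot [ 3.1414e+00 -8.0000e-04  2.8190e+00] F [-0.08  0.09 -0.14] op 0.4042 q [-0.29  0.32  1.86  0.    0.97 -1.54]
shift [-0.0191 -0.0064  0.7834] turn [ 0.0003 -0.0011 -0.002 ]
t: 2.42
eef_pos: [497.2, -77.2, 286.5]
tcp_rot: [3.142, -0.003, 2.826]
ft_force: [0.2, 0.2, -1.1]
opening: 0.399
t 2.42 p [497.21 -77.18 286.47] rot [ 3.1415 -0.0035  2.8263] F [ 0.22  0.24 -1.14] op 0.3995 q [-0.29  0.49  1.98  0.    0.68 -1.54]
shift [-0.0103 -0.0255 -0.0035] turn [ 0.0001 -0.0044  0.0073]
```

View pics/a2.png

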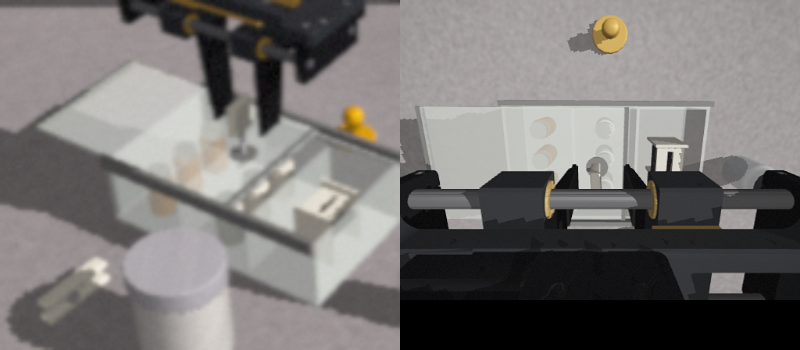

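```bash
python3 -m pendant '[{"x":0,"y":0,"z":0,"rx":0,"ry":0,"rz":0,"jaw":0.2},{"x":0,"y":0,"z":0,"rx":0,"ry":0,"rz":0,"jaw":0.0},{"x":0,"y":0,"z":0,"rx":0,"ry":0,"rz":0,"jaw":0.0},{"x":0,"y":0,"z":0,"rx":0,"ry":0,"rz":0,"jaw":0.0},{"x":0,"y":0,"z":0,"rx":0,"ry":0,"rz":0,"jaw":0.0},{"x":0,"y":0,"z":0,"rx":0,"ry":0,"rz":0,"jaw":0.0}]'; python3 go.py 497.5 -81.3 287 2.8206
```

```text
t: 3.28
eef_pos: [497.7, -78.6, 287.6]
tcp_rot: [3.142, 0.0, 2.825]
ft_force: [0.8, -1.4, 1.8]
opening: 0.079
t 3.27 p [497.68 -78.59 287.64] rot [3.1416e+00 4.0000e-04 2.8245e+00] F [ 0.85 -1.43  1.84] op 0.0793 q [-0.29  0.49  1.97  0.    0.68 -1.54]
shift [-0.0045 -0.0176  0.0043] turn [0.0001 0.0006 0.005 ]
```

```bash
python3 -m pendant '[{"x":0,"y":0.05,"z":0,"rx":0,"ry":0,"rz":0,"jaw":0},{"x":0,"y":0.12,"z":0,"rx":0,"ry":0,"rz":0,"jaw":0},{"x":0,"y":0.2,"z":0,"rx":0,"ry":0,"rz":0,"jaw":0},{"x":0,"y":0.28,"z":0,"rx":0,"ry":0,"rz":0,"jaw":0},{"x":0,"y":0.35,"z":0,"rx":0,"ry":0,"rz":0,"jaw":0},{"x":0,"y":0.4,"z":0,"rx":0,"ry":0,"rz":0,"jaw":0},{"x":0,"y":0.43,"z":0,"rx":0,"ry":0,"rz":0,"jaw":0},{"x":0,"y":0.45,"z":0,"rx":0,"ry":0,"rz":0,"jaw":0}]'; python3 go.py 522.2 -7 287 2.8206;python3 -m pendant '[{"x":0,"y":0.01,"z":0,"rx":0,"ry":0,"rz":0,"jaw":0},{"x":0,"y":0.02,"z":0,"rx":0,"ry":0,"rz":0,"jaw":0}]'; python3 go.py 522.2 -7 287 2.8206
```

```text
t: 4.28
eef_pos: [518.9, -14.1, 287.7]
tcp_rot: [3.141, 0.001, 2.825]
ft_force: [3.1, -1.7, 2.0]
opening: 0.082
t 4.28 p [518.91 -14.12 287.66] rot [3.1414e+00 8.0000e-04 2.8247e+00] F [ 3.12 -1.71  2.03] op 0.0816 q [-0.15  0.5   1.94  0.    0.7  -1.41]
shift [-0.0061  0.0519  0.0044] turn [0.0003 0.001  0.0052]
t: 4.53
eef_pos: [519.8, -11.4, 287.7]
tcp_rot: [3.141, 0.001, 2.825]
ft_force: [3.5, -3.3, 0.5]
opening: 0.078
t 4.53 p [519.78 -11.45 287.67] rot [3.1414e+00 8.0000e-04 2.8245e+00] F [ 3.48 -3.33  0.5 ] op 0.0782 q [-0.15  0.5   1.94  0.    0.7  -1.4 ]
shift [-0.0061  0.0332  0.0045] turn [0.0002 0.001  0.005 ]
```

```bash
for i in 1; do python3 -m pendant '[{"x":-0.004,"y":0.01,"z":0,"rx":0,"ry":0,"rz":-0.005,"jaw":0},{"x":-0.004,"y":0.015,"z":0,"rx":0,"ry":0,"rz":-0.005,"jaw":0}]'; python3 go.py 522.2 -7 287 2.8206;python3 -m pendant '[{"x":0,"y":0.005,"z":0,"rx":0,"ry":0,"rz":0,"jaw":0},{"x":0,"y":0.01,"z":0,"rx":0,"ry":0,"rz":0,"jaw":0}]'; python3 go.py 522.2 -7 287 2.8206; done
```

```text
t: 4.78
eef_pos: [520.8, -9.4, 287.5]
tcp_rot: [3.142, -0.001, 2.829]
ft_force: [1.8, -1.5, 2.0]
opening: 0.08
t 4.78 p [520.77  -9.44 287.5 ] rot [ 3.1416e+00 -5.0000e-04  2.8286e+00] F [ 1.8  -1.46  2.04] op 0.0804 q [-0.15  0.5   1.93  0.    0.7  -1.4 ]
shift [-0.0041  0.0184  0.0033] turn [ 0.     -0.0007  0.0102]
t: 5.03
eef_pos: [521.2, -8.1, 287.5]
tcp_rot: [3.142, -0.0, 2.829]
ft_force: [0.5, -1.3, 2.6]
opening: 0.085
t 5.03 p [521.21  -8.06 287.5 ] rot [ 3.1416e+00 -4.0000e-04  2.8285e+00] F [ 0.48 -1.33  2.63] op 0.0847 q [-0.14  0.5   1.93  0.    0.7  -1.4 ]
shift [-0.0041  0.0087  0.0034] turn [-0.     -0.0006  0.0101]
```

```bash
python3 -m pendant '[{"x":0,"y":0.005,"z":0,"rx":0,"ry":0,"rz":0.01,"jaw":0},{"x":0,"y":0.005,"z":0,"rx":0,"ry":0,"rz":0.01,"jaw":0}]';  python3 go.py 522.2 -7 287 2.8206;python3 -m pendant '[{"x":0,"y":0.005,"z":0,"rx":0,"ry":0,"rz":0,"jaw":0},{"x":0,"y":0.005,"z":0,"rx":0,"ry":0,"rz":0,"jaw":0}]'; python3 go.py 522.2 -7 287 2.8206;  python3 -m pendant '[{"x":0,"y":0.005,"z":0,"rx":0,"ry":0,"rz":0,"jaw":0},{"x":0,"y":0.005,"z":0,"rx":0,"ry":0,"rz":0,"jaw":0}]'; python3 go.py 522.2 -7 287 2.8206
```

```text
t: 5.28
eef_pos: [521.5, -7.3, 287.5]
tcp_rot: [3.141, -0.0, 2.82]
ft_force: [1.3, -0.4, 2.2]
opening: 0.079
t 5.28 p [521.48  -7.31 287.54] rot [ 3.1414e+00 -3.0000e-04  2.8204e+00] F [ 1.29 -0.43  2.2 ] op 0.0792 q [-0.14  0.5   1.93  0.    0.71 -1.39]
shift [-0.0039  0.0035  0.0036] turn [ 0.0002 -0.0004 -0.0002]
t: 5.52
eef_pos: [521.6, -6.9, 287.5]
tcp_rot: [-3.141, -0.001, 2.821]
ft_force: [0.4, -5.2, 2.2]
opening: 0.081
t 5.53 p [521.62  -6.9  287.49] rot [-3.1411e+00 -5.0000e-04  2.8208e+00] F [ 0.38 -5.18  2.23] op 0.0811 q [-0.14  0.51  1.93 -0.    0.71 -1.39]
shift [-0.0039  0.0006  0.0033] turn [-0.0007 -0.0007  0.0003]
t: 5.78
eef_pos: [521.7, -6.7, 287.4]
tcp_rot: [-3.14, -0.001, 2.821]
ft_force: [-1.6, -11.6, 2.6]
opening: 0.081
t 5.78 p [521.72  -6.66 287.42] rot [-3.1401e+00 -9.0000e-04  2.8211e+00] F [ -1.61 -11.57   2.58] op 0.0813 q [-0.14  0.51  1.93 -0.    0.71 -1.39]
shift [-0.0037 -0.0011  0.0028] turn [-0.0019 -0.0012  0.0006]
```

```bash
cat > chk.py <<'E'
import sys
from h import *
s=env.state();f=s['ft_force'];print('t',round(s['t'],2),np.round(s['eef_pos'],2),'yaw',round(s['tcp_rot'][2],4),'F',np.round(f,2),'M',np.round(s['moment'],2),round(s['opening'],3))
sys.exit(f[2]>float(sys.argv[1]))
E
python3 -m pendant '[{"x":-0.002,"y":-0.005,"z":0,"rx":0,"ry":0,"rz":0,"jaw":0},{"x":-0.002,"y":-0.005,"z":0,"rx":0,"ry":0,"rz":0,"jaw":0}]'|tail -0; python3 chk.py 9 && python3 -m pendant '[{"x":0,"y":0,"z":0.007,"rx":0,"ry":0,"rz":0,"jaw":0}]'|tail -0; python3 chk.py 6 && python3 -m pendant '[{"x":0,"y":0,"z":0.007,"rx":0,"ry":0,"rz":0,"jaw":0}]' |tail -0; python3 chk.py 6 && python3 -m pendant '[{"x":0,"y":0,"z":0.007,"rx":0,"ry":0,"rz":0,"jaw":0}]' |tail -0; python3 chk.py 6; python3 -c "
from h import *
d=snap('scene','s3.png');cv2.imwrite('pics/s3z.png',cv2.resize(cv2.imread('pics/s3.png')[100:240,110:290],None,fx=4,fy=4))"
```

```text
t 6.03 [521.74  -6.94 287.4 ] yaw 2.8208 F [-2.65 -5.42  2.67] M [-1.06  0.34  0.05] 0.083
t 6.03 [521.74  -6.94 287.4 ] yaw 2.8208 F [-2.65 -5.42  2.67] M [-1.06  0.34  0.05] 0.083
t 6.03 [521.74  -6.94 287.4 ] yaw 2.8208 F [-2.65 -5.42  2.67] M [-1.06  0.34  0.05] 0.083
t 6.03 [521.74  -6.94 287.4 ] yaw 2.8208 F [-2.65 -5.42  2.67] M [-1.06  0.34  0.05] 0.083Exception ignored on flushing sys.stdout:
BrokenPipeError: [Errno 32] Broken pipe
False
False
False
False
```

View pics/s3z.png

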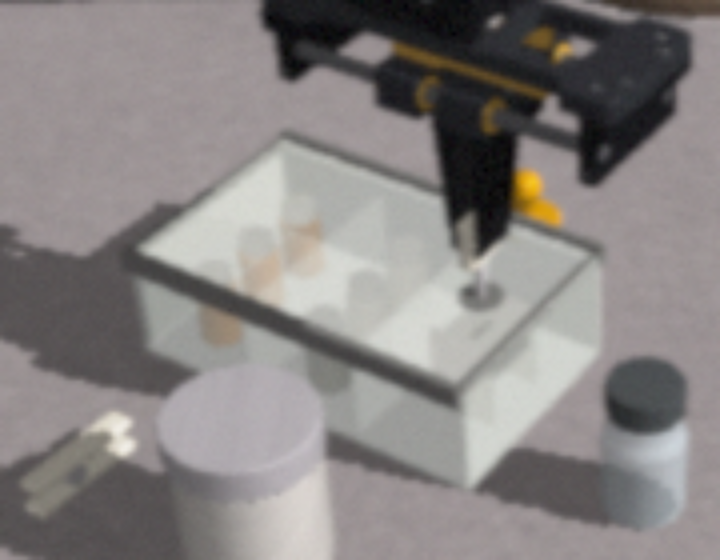

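The cover now sits inside the rails, fully shut, and the stud is over the slot. My check script always exited non-zero (a numpy bool), so the press never ran. Fixing that.

```bash
sed -i 's/sys.exit(f\[2\]>float(sys.argv\[1\]))/sys.exit(int(f[2]>float(sys.argv[1])))/' chk.py
python3 -m pendant '[{"x":0.001,"y":-0.001,"z":0.007,"rx":0,"ry":0,"rz":0,"jaw":0}]' >/dev/null; python3 chk.py 6 && python3 -m pendant '[{"x":0,"y":0,"z":0.007,"rx":0,"ry":0,"rz":0,"jaw":0}]' >/dev/null; python3 chk.py 6 && python3 -m pendant '[{"x":0,"y":0,"z":0.007,"rx":0,"ry":0,"rz":0,"jaw":0}]' >/dev/null; python3 chk.py 6 && python3 -m pendant '[{"x":0,"y":0,"z":0.007,"rx":0,"ry":0,"rz":0,"jaw":0}]' >/dev/null; python3 chk.py 6
```

```text
t 6.2 [521.62  -6.95 286.41] yaw 2.8208 F [-0.31 -4.35  2.41] M [-0.77  0.17 -0.07] 0.081
t 6.33 [521.65  -6.95 285.32] yaw 2.8208 F [-1.88 -5.41  1.99] M [-0.95  0.3  -0.02] 0.083
t 6.45 [521.66  -6.95 284.32] yaw 2.8208 F [-1.59 -5.55  2.11] M [-0.97  0.32  0.01] 0.083
t 6.58 [521.65  -6.94 283.25] yaw 2.8209 F [-2.66 -4.67  2.8 ] M [-0.96  0.37 -0.02] 0.082
```

```bash
python3 -m pendant '[{"x":0,"y":0,"z":0.007,"rx":0,"ry":0,"rz":0,"jaw":0}]' >/dev/null; python3 chk.py 6 && python3 -m pendant '[{"x":0,"y":0,"z":0.007,"rx":0,"ry":0,"rz":0,"jaw":0}]' >/dev/null; python3 chk.py 6 && python3 -m pendant '[{"x":0,"y":0,"z":0.007,"rx":0,"ry":0,"rz":0,"jaw":0}]' >/dev/null; python3 chk.py 6.5 && python3 -m pendant '[{"x":0,"y":0,"z":0.007,"rx":0,"ry":0,"rz":0,"jaw":0}]' >/dev/null; python3 chk.py 6.5 &&  python3 -m pendant '[{"x":0,"y":0,"z":0.007,"rx":0,"ry":0,"rz":0,"jaw":0}]' >/dev/null; python3 chk.py 6.5 &&  python3 -m pendant '[{"x":0,"y":0,"z":0.007,"rx":0,"ry":0,"rz":0,"jaw":0}]' >/dev/null; python3 chk.py 6.5
```

```text
t 6.7 [521.66  -6.95 282.24] yaw 2.8209 F [-2.32 -5.82  3.34] M [-0.92  0.34  0.02] 0.081
t 6.83 [521.66  -6.95 281.21] yaw 2.8208 F [-2.21 -3.84  3.62] M [-0.94  0.36  0.02] 0.083
t 6.95 [521.66  -6.95 280.16] yaw 2.8209 F [-2.83 -5.44  3.66] M [-0.99  0.45  0.03] 0.083
t 7.08 [521.65  -6.96 279.15] yaw 2.8209 F [-2.43 -4.84  4.31] M [-0.94  0.4   0.03] 0.082
t 7.2 [521.66  -6.96 278.11] yaw 2.8208 F [-2.57 -5.58  4.04] M [-0.99  0.4   0.03] 0.083
t 7.33 [521.66  -6.92 277.09] yaw 2.8209 F [-2.37 -5.23  4.98] M [-0.97  0.4   0.04] 0.085
```

```bash
python3 -m pendant '[{"x":0,"y":0,"z":0.005,"rx":0,"ry":0,"rz":0,"jaw":0}]' >/dev/null; python3 chk.py 6.5 && python3 -m pendant '[{"x":0,"y":0,"z":0.005,"rx":0,"ry":0,"rz":0,"jaw":0}]' >/dev/null; python3 chk.py 6.5 && python3 -m pendant '[{"x":0,"y":0,"z":0.005,"rx":0,"ry":0,"rz":0,"jaw":0}]' >/dev/null; python3 chk.py 6.5 && python3 -m pendant '[{"x":0,"y":0,"z":0.005,"rx":0,"ry":0,"rz":0,"jaw":0}]' >/dev/null; python3 chk.py 6.8 &&  python3 -m pendant '[{"x":0,"y":0,"z":0.005,"rx":0,"ry":0,"rz":0,"jaw":0}]' >/dev/null; python3 chk.py 7 &&  python3 -m pendant '[{"x":0,"y":0,"z":0.005,"rx":0,"ry":0,"rz":0,"jaw":0}]' >/dev/null; python3 chk.py 7.5
```

```text
t 7.45 [521.64  -6.94 276.34] yaw 2.8209 F [-2.79 -5.28  4.81] M [-0.95  0.44  0.02] 0.08
t 7.58 [521.65  -6.95 275.61] yaw 2.8209 F [-2.81 -5.39  5.12] M [-0.94  0.46  0.03] 0.086
t 7.7 [521.64  -6.93 274.87] yaw 2.8209 F [-2.26 -5.17  4.7 ] M [-0.97  0.5  -0.02] 0.081
t 7.83 [521.65  -6.94 274.15] yaw 2.8209 F [-2.45 -4.85  5.98] M [-0.99  0.47 -0.02] 0.081
t 7.95 [521.64  -6.93 273.41] yaw 2.8209 F [-3.1  -5.24  4.71] M [-0.94  0.51 -0.03] 0.083
t 8.07 [521.65  -6.94 272.66] yaw 2.8209 F [-3.17 -5.25  5.81] M [-0.96  0.45 -0.05] 0.079
```

```bash
python3 -m pendant '[{"x":0,"y":0,"z":0.004,"rx":0,"ry":0,"rz":0,"jaw":0}]' >/dev/null; python3 chk.py 7.2 && python3 -m pendant '[{"x":0,"y":0,"z":0.004,"rx":0,"ry":0,"rz":0,"jaw":0}]' >/dev/null; python3 chk.py 7.2 && python3 -m pendant '[{"x":0,"y":0,"z":0.004,"rx":0,"ry":0,"rz":0,"jaw":0}]' >/dev/null; python3 chk.py 7.4 && python3 -m pendant '[{"x":0,"y":0,"z":0.004,"rx":0,"ry":0,"rz":0,"jaw":0}]' >/dev/null; python3 chk.py 7.6 &&  python3 -m pendant '[{"x":0,"y":0,"z":0.004,"rx":0,"ry":0,"rz":0,"jaw":0}]' >/dev/null; python3 chk.py 7.6
```

```text
t 8.2 [521.65  -6.94 272.09] yaw 2.8209 F [-2.67 -6.31  5.68] M [-0.97  0.51 -0.01] 0.082
t 8.32 [521.65  -6.95 271.51] yaw 2.8208 F [-2.32 -5.39  5.69] M [-0.96  0.5  -0.04] 0.08
t 8.45 [521.63  -6.95 270.91] yaw 2.8209 F [-2.67 -5.21  6.33] M [-1.02  0.54 -0.  ] 0.083
t 8.57 [521.64  -6.96 270.31] yaw 2.8208 F [-2.74 -5.4   6.04] M [-0.98  0.48  0.02] 0.082
t 8.7 [521.64  -6.95 269.75] yaw 2.8209 F [-2.4  -4.21  6.91] M [-1.02  0.52 -0.01] 0.081
```

```bash
python3 -m pendant '[{"x":0,"y":0,"z":0.004,"rx":0,"ry":0,"rz":0,"jaw":0}]' >/dev/null; python3 chk.py 8 && python3 -m pendant '[{"x":0,"y":0,"z":0.004,"rx":0,"ry":0,"rz":0,"jaw":0}]' >/dev/null; python3 chk.py 8 && python3 -m pendant '[{"x":0,"y":0,"z":0.004,"rx":0,"ry":0,"rz":0,"jaw":0}]' >/dev/null; python3 chk.py 8 && python3 -m pendant '[{"x":0,"y":0,"z":0.004,"rx":0,"ry":0,"rz":0,"jaw":0}]' >/dev/null; python3 chk.py 8.2 &&  python3 -m pendant '[{"x":0,"y":0,"z":0.004,"rx":0,"ry":0,"rz":0,"jaw":0}]' >/dev/null; python3 chk.py 8
```

```text
t 8.82 [521.65  -6.94 269.2 ] yaw 2.8209 F [-3.31 -5.25 11.6 ] M [-0.93  0.75  0.01] 0.081
t 8.82 [521.65  -6.94 269.2 ] yaw 2.8209 F [-3.31 -5.25 11.6 ] M [-0.93  0.75  0.01] 0.081
t 8.82 [521.65  -6.94 269.2 ] yaw 2.8209 F [-3.31 -5.25 11.6 ] M [-0.93  0.75  0.01] 0.081
t 8.82 [521.65  -6.94 269.2 ] yaw 2.8209 F [-3.31 -5.25 11.6 ] M [-0.93  0.75  0.01] 0.081
t 8.82 [521.65  -6.94 269.2 ] yaw 2.8209 F [-3.31 -5.25 11.6 ] M [-0.93  0.75  0.01] 0.081
```

It bottoms at about 18 mm, where the force jumps from 7 to 11.6 N. I'll back off 0.6 mm into the turning window, ease the sideways preload, and turn in guarded steps.

```bash
cat > ck.py <<'E'
import sys
from h import *
s=env.state();f=s['ft_force'];p=s['eef_pos'];a=-0.321
X=np.array([np.cos(a),np.sin(a)]);Y=np.array([-np.sin(a),np.cos(a)])
fx,fy=f[:2]@X,f[:2]@Y
print('t',round(s['t'],2),np.round(p,2),'turn',round((2.8206-s['tcp_rot'][2]),3),'Forg %.1f %.1f z %.1f'%(fx,fy,f[2]),'Mz %.2f'%s['moment'][2],round(s['opening'],3))
sys.exit(int(f[2]>11 or np.hypot(fx,fy)>8 or abs(s['moment'][2])>0.4))
E
python3 -m pendant '[{"x":0,"y":-0.003,"z":-0.004,"rx":0,"ry":0,"rz":0,"jaw":0},{"x":0,"y":-0.003,"z":-0.004,"rx":0,"ry":0,"rz":0,"jaw":0}]' >/dev/null; python3 ck.py && python3 -m pendant '[{"x":0,"y":0,"z":0,"rx":0,"ry":0,"rz":0.1,"jaw":0}]' >/dev/null; python3 ck.py && python3 -m pendant '[{"x":0,"y":0,"z":0,"rx":0,"ry":0,"rz":0.1,"jaw":0}]' >/dev/null; python3 ck.py
```

```text
t 9.07 [521.56  -7.08 269.83] turn -0.0 Forg -1.7 -2.4 z 5.8 Mz 0.04 0.08
t 9.2 [521.58  -7.01 269.78] turn 0.08 Forg -0.4 -1.2 z 6.4 Mz 0.01 0.082
t 9.32 [521.61  -6.95 269.83] turn 0.16 Forg -1.9 -0.0 z 5.8 Mz -0.01 0.08
```

```bash
python3 -m pendant '[{"x":0,"y":0,"z":0,"rx":0,"ry":0,"rz":0.15,"jaw":0}]' >/dev/null; python3 ck.py && python3 -m pendant '[{"x":0,"y":0,"z":0,"rx":0,"ry":0,"rz":0.15,"jaw":0}]' >/dev/null; python3 ck.py && python3 -m pendant '[{"x":0,"y":0,"z":0,"rx":0,"ry":0,"rz":0.15,"jaw":0}]' >/dev/null; python3 ck.py && python3 -m pendant '[{"x":0,"y":0,"z":0,"rx":0,"ry":0,"rz":0.15,"jaw":0}]' >/dev/null; python3 ck.py
```

```text
t 9.45 [521.66  -6.86 269.83] turn 0.278 Forg -2.1 1.9 z 7.3 Mz 0.05 0.081
t 9.57 [521.69  -6.81 269.86] turn 0.396 Forg -1.5 1.6 z 6.5 Mz 0.03 0.081
t 9.7 [521.72  -6.82 269.85] turn 0.514 Forg -0.6 1.6 z 6.6 Mz 0.06 0.083
t 9.82 [521.78  -6.84 269.88] turn 0.632 Forg -0.9 1.7 z 6.3 Mz -0.00 0.082
```

```bash
python3 -m pendant '[{"x":0.002,"y":0.003,"z":0,"rx":0,"ry":0,"rz":0.15,"jaw":0}]' >/dev/null; python3 ck.py && python3 -m pendant '[{"x":0,"y":0,"z":0,"rx":0,"ry":0,"rz":0.15,"jaw":0}]' >/dev/null; python3 ck.py && python3 -m pendant '[{"x":0,"y":0,"z":0,"rx":0,"ry":0,"rz":0.15,"jaw":0}]' >/dev/null; python3 ck.py && python3 -m pendant '[{"x":0,"y":0,"z":0,"rx":0,"ry":0,"rz":0.15,"jaw":0}]' >/dev/null; python3 ck.py
```

```text
t 9.95 [521.98  -6.52 269.92] turn 0.75 Forg -0.8 -2.2 z 6.3 Mz 0.03 0.081
t 10.07 [522.04  -6.45 269.92] turn 0.868 Forg 0.1 1.4 z 5.6 Mz -0.00 0.081
t 10.2 [522.13  -6.42 269.97] turn 0.986 Forg 0.7 0.8 z 5.4 Mz 0.06 0.08
t 10.32 [522.21  -6.41 270.  ] turn 1.103 Forg 0.4 0.9 z 6.5 Mz 0.03 0.08
```

```bash
python3 -m pendant '[{"x":0.002,"y":0.001,"z":0.001,"rx":0,"ry":0,"rz":0.15,"jaw":0}]' >/dev/null; python3 ck.py && python3 -m pendant '[{"x":0,"y":0,"z":0,"rx":0,"ry":0,"rz":0.15,"jaw":0}]' >/dev/null; python3 ck.py && python3 -m pendant '[{"x":0.002,"y":0,"z":0,"rx":0,"ry":0,"rz":0.15,"jaw":0}]' >/dev/null; python3 ck.py && python3 -m pendant '[{"x":0,"y":0,"z":0,"rx":0,"ry":0,"rz":0.145,"jaw":0},{"x":0,"y":0,"z":0,"rx":0,"ry":0,"rz":0.145,"jaw":0}]' >/dev/null; python3 ck.py
```

```text
t 10.45 [522.35  -6.24 269.89] turn 1.221 Forg 1.7 -1.4 z 6.9 Mz -0.04 0.079
t 10.57 [522.44  -6.25 269.92] turn 1.339 Forg 1.7 -1.2 z 6.4 Mz 0.03 0.083
t 10.7 [522.54  -6.09 269.96] turn 1.457 Forg 3.3 -3.4 z 6.2 Mz 0.00 0.082
t 10.95 [522.63  -6.14 270.03] turn 1.568 Forg 4.1 -1.3 z 6.7 Mz -0.06 0.081
```

```bash
python3 -m pendant '[{"x":0,"y":0.002,"z":-0.005,"rx":0,"ry":0,"rz":0,"jaw":0}]' >/dev/null; python3 ck.py && python3 -m pendant '[{"x":0,"y":0,"z":-0.005,"rx":0,"ry":0,"rz":0,"jaw":0}]' >/dev/null; python3 ck.py && python3 -m pendant '[{"x":0,"y":0,"z":-0.005,"rx":0,"ry":0,"rz":0,"jaw":0}]' >/dev/null; python3 ck.py && python3 -m pendant '[{"x":0,"y":0,"z":-0.005,"rx":0,"ry":0,"rz":0,"jaw":0}]' >/dev/null; python3 ck.py
```

```text
t 11.07 [522.78  -6.19 270.68] turn 1.567 Forg 1.2 -2.0 z 6.9 Mz -0.05 0.083
t 11.2 [522.77  -6.18 271.45] turn 1.567 Forg 2.1 -2.1 z 6.7 Mz -0.01 0.083
t 11.32 [522.76  -6.18 272.17] turn 1.567 Forg 3.0 -1.3 z 5.1 Mz -0.02 0.084
t 11.45 [522.76  -6.16 272.9 ] turn 1.567 Forg 2.3 -1.6 z 6.0 Mz 0.00 0.08
```

```bash
python3 -m pendant '[{"x":0,"y":0.001,"z":-0.003,"rx":0,"ry":0,"rz":0,"jaw":0}]' >/dev/null; python3 ck.py;  python3 -m pendant '[{"x":0,"y":0,"z":-0.003,"rx":0,"ry":0,"rz":0,"jaw":0}]' >/dev/null; python3 ck.py;  python3 -m pendant '[{"x":0,"y":0,"z":-0.003,"rx":0,"ry":0,"rz":0,"jaw":0}]' >/dev/null; python3 ck.py
```

```text
t 11.57 [522.83  -6.21 273.35] turn 1.567 Forg 1.7 -1.5 z 6.5 Mz -0.03 0.081
t 11.7 [522.81  -6.2  273.64] turn 1.567 Forg 3.7 -1.9 z 1.2 Mz -0.05 0.084
t 11.82 [522.83  -6.24 273.76] turn 1.567 Forg 5.4 0.7 z -2.8 Mz -0.02 0.079
```

The stud caught in the groove: the force changed sign at z≈273.6. I'll ease back down and release.

```bash
python3 -m pendant '[{"x":0,"y":0.001,"z":0.003,"rx":0,"ry":0,"rz":0,"jaw":0},{"x":0,"y":0.001,"z":0.003,"rx":0,"ry":0,"rz":0,"jaw":0}]' >/dev/null; python3 ck.py; python3 -m pendant '[{"x":0,"y":0,"z":0,"rx":0,"ry":0,"rz":0,"jaw":0.15},{"x":0,"y":0,"z":0,"rx":0,"ry":0,"rz":0,"jaw":0.3},{"x":0,"y":0,"z":0,"rx":0,"ry":0,"rz":0,"jaw":0.4},{"x":0,"y":0,"z":0,"rx":0,"ry":0,"rz":0,"jaw":0.4}]' >/dev/null; python3 ck.py; python3 -c "
from h import *
d=snap('scene','s4.png');cv2.imwrite('pics/s4z.png',cv2.resize(cv2.imread('pics/s4.png')[100:240,110:290],None,fx=4,fy=4))"
```

```text
t 12.07 [522.85  -6.27 273.52] turn 1.567 Forg 4.3 1.4 z 3.2 Mz 0.05 0.083
t 12.57 [522.5   -6.35 273.19] turn 1.567 Forg -0.4 0.6 z -0.0 Mz -0.00 0.386
```

View pics/s4z.png

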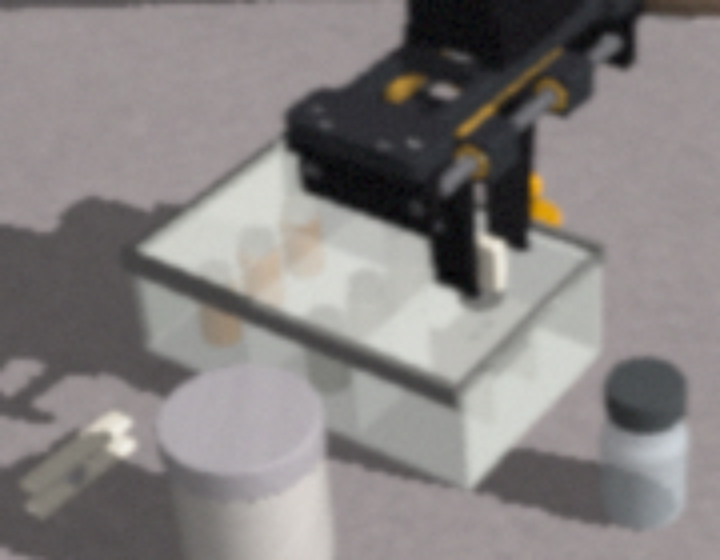

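The wing stays low near (490,265) in the zoomed view, along the organizer's length, with the fingers open around it. I'll retreat straight up, then to the side, and check.

```bash
python3 -m pendant '[{"x":0,"y":0,"z":-0.15,"rx":0,"ry":0,"rz":0,"jaw":0.4},{"x":0,"y":0,"z":-0.4,"rx":0,"ry":0,"rz":0,"jaw":0.4},{"x":0,"y":0,"z":-0.7,"rx":0,"ry":0,"rz":0,"jaw":0.4},{"x":0,"y":0,"z":-0.95,"rx":0,"ry":0,"rz":0,"jaw":0.4},{"x":0,"y":0,"z":-0.95,"rx":0,"ry":0,"rz":0,"jaw":0.4}]'; python3 ck.py; python3 -m pendant '[{"x":0.4,"y":0,"z":0,"rx":0,"ry":0,"rz":0,"jaw":0.4},{"x":0.8,"y":0,"z":0,"rx":0,"ry":0,"rz":0,"jaw":0.4},{"x":1,"y":0,"z":0,"rx":0,"ry":0,"rz":0,"jaw":0.4},{"x":1,"y":0,"z":0,"rx":0,"ry":0,"rz":0,"jaw":0.4}]'; python3 -c "
from h import *
snap('scene','s5.png');snap('top','t5.png')
a=cv2.resize(cv2.imread('pics/s5.png')[115:235,120:300],(600,400))
b=cv2.imread('pics/t5.png');cv2.imwrite('pics/t5c.png',cv2.resize(b[150:330,230:450],None,fx=3,fy=3,interpolation=cv2.INTER_CUBIC));cv2.imwrite('pics/s5z.png',a)"
```

```text
t: 13.25
eef_pos: [522.5, -6.4, 418.3]
tcp_rot: [3.137, -0.001, 1.254]
ft_force: [0.0, 0.7, -0.1]
opening: 0.4
t 13.25 [522.55  -6.35 418.31] turn 1.567 Forg -0.2 0.7 z -0.1 Mz 0.01 0.4
t: 13.75
eef_pos: [569.5, 137.8, 414.3]
tcp_rot: [-3.14, 0.001, 1.256]
ft_force: [-0.7, 0.2, 0.3]
opening: 0.4
```

View pics/t5c.png

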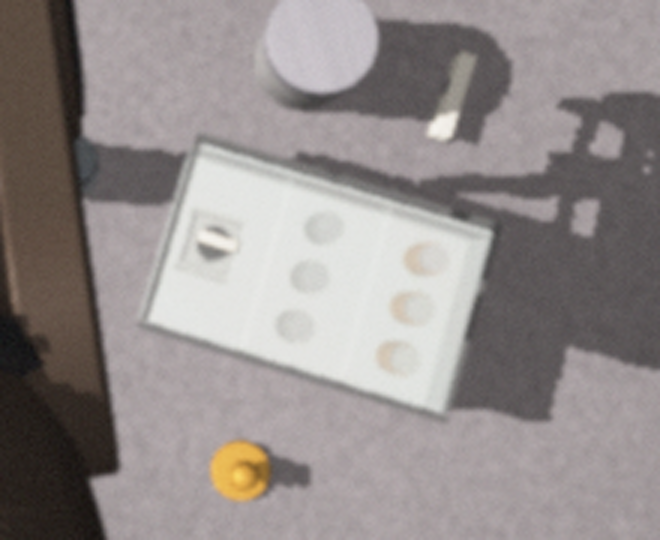

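View pics/s5z.png

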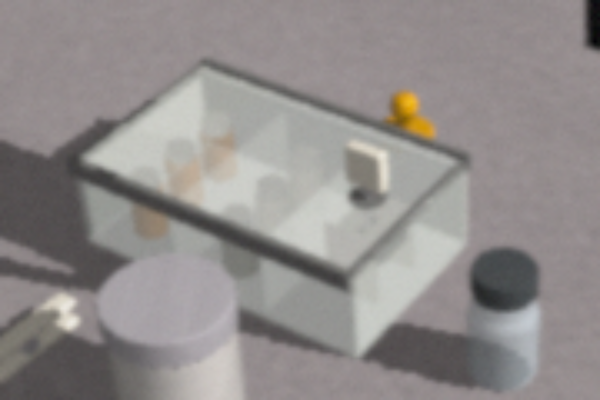

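The cover is flush with the rail ends and the wing sits low along the organizer. I'll check its angle more finely.

```bash
python3 -c "
from h import *
b=cv2.imread('pics/t5.png')[215:250,285:320];cv2.imwrite('pics/t5w.png',cv2.resize(b,None,fx=16,fy=16,interpolation=cv2.INTER_CUBIC))
d=load('t5');s=load('s5')
# predicted wing top at depth ~14: z=100, and unrotated/unpressed for compare
a=-0.321;X=np.array([np.cos(a),np.sin(a)]);Y=np.array([-np.sin(a),np.cos(a)])
for z in (100,114):
  P=[np.r_[np.array([522.4,-6.4])+k*12*Y,z] for k in(-1,1)]
  print(z,proj(d,P).round(1).tolist(),proj(s,P).round(1).tolist())
b=cv2.imread('pics/s5.png')[145:185,210:250];cv2.imwrite('pics/s5w.png',cv2.resize(b,None,fx=14,fy=14,interpolation=cv2.INTER_CUBIC))
"
```

```text
100 [[308.0, 231.4], [295.3, 227.5]] [[224.3, 157.3], [235.0, 161.4]]
114 [[308.9, 231.1], [295.9, 227.2]] [[224.0, 151.2], [234.8, 155.2]]
```

View pics/t5w.png

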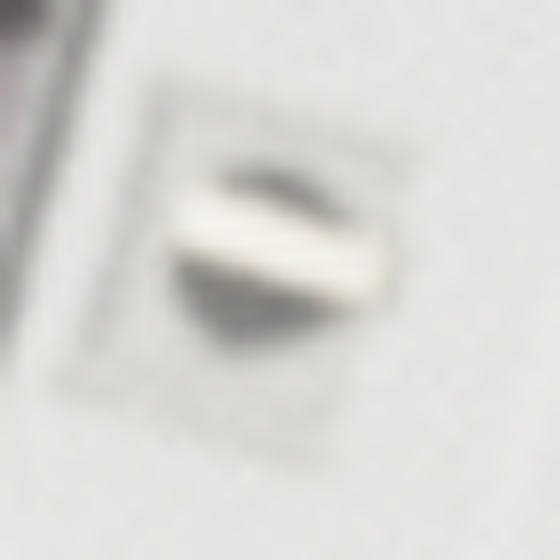

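View pics/s5w.png

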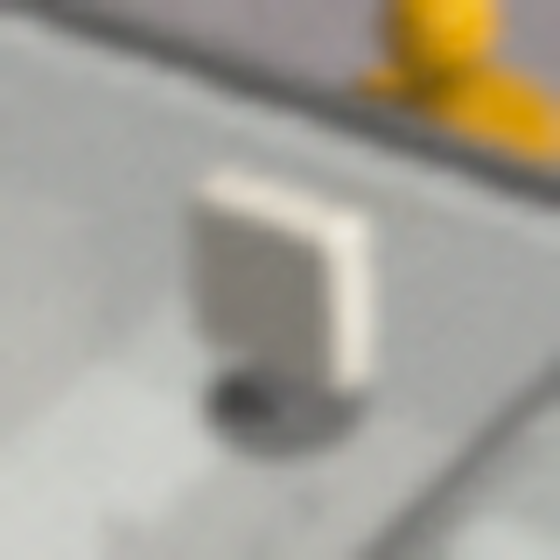

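```bash
python3 -c "
from h import *
env.job_done(); print(env.state()['t'])"
```

```text
the job is handed in; nothing more can be done
the job is handed in; nothing more can be done
```

The organizer is child-proofed: the cover is shut and the stud is pressed, turned and caught. I handed the job in at about 14 s of the 38 s allowed, and the hand-in gives no verdict.

- **Cover:** I gripped the wing in line with the slot and slid the cover to its stop, reaching about 11 N along the slide before easing off. In the last pictures it is flush with the rail ends.
- **Press:** The stud bottomed at about 18 mm, with a peak total force of 11.6 N on the tool, including the spring. The socket limit is 18 N.
- **Turn:** I backed off 0.6 mm and turned it 1.567 rad clockwise with little resistance. When eased upward, it caught at about 14 mm down.
- **Last checks:** After release, the wing's top is where a 14 mm press should put it. The wing lies along the organizer's length to within about 3°, and the arm is clear. The canister, pacifier and clip look undisturbed in the last overhead picture. The arm hides the jar there, but it stands upright in the other view. I judged the bystanders by eye only.

Three slips cost no harm:
- My first move was refused because I left out some keys.
- A bug in my own check script blocked one press sequence, and I fixed it before continuing.
- During the turn, the wing pulled the cover towards open with about 1.7 N. I moved it back by a few tenths of a millimetre, and the cover showed no visible opening.

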